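Put the whetstone away under the flap of the sharpening case

ROBOT

A 6-joint arm with a two-finger parallel gripper is mounted at the origin on the work surface. World frame = base frame: x ahead of the robot, y to its left, z up, the work surface at z = 0. Lengths are in mm, angles in rad, forces in N, time in s.
With the tool pointing down it reaches from about 350 to 775 mm from the base axis. Payload 7.3 kg.
Tool frame: the origin (TCP) lies at the very end of the fingers, on their centre line; the grasp point (between the pads) lies 19 mm behind it; x points along the fingers, y is the direction in which the jaws open and shut, and the axes are right-handed (so a half turn about x gives the same grasp; the last joint's range is limited). The gripper opens to 92 mm and grips with 3 to 60 N. Pads are 19 mm wide; open, the fingers measure 130 mm over their backs; the gripper's body (75 mm by 190 mm) begins 47 mm behind the grasp point.
Start: joints at [-1.401, 0.342, 1.524, -0, 1.275, -0.146], TCP at [163.075, -499.05, 226.741] pointing down, gripper open.
Joint ranges: [-2.53, 2.53], [-0.77, 2.02], [0.04, 2.7], [-1, 4.14], [0.28, 2.66], [-3.11, 3.11]. Speed limits (rad/s): [2.57, 2.57, 3.14, 3.14, 3.14, 3.14].

INTERFACE

Orientations are given as [roll, pitch, yaw] about the fixed x, y, z axes, in that order (R = Rz(yaw) Ry(pitch) Rx(roll)).
In Python, from plant import bot gives the robot as it stands.
- The arm moves only by the tool step_arm, never from a script. Its argument "targets" is a list that holds one entry, the list of rows, each a list of 4 numbers: the shift along the tool's x, y, z in m, then the turn about the tool's x in degrees. A call has exactly 5 rows; each row is the pose to reach, as a shift and turn from the pose measured when the call began, along the tool's axes at that moment; what a row does not reach only later rows make up. A row lasts 1/12 s, in which the tool goes at most 41.7 mm and 7.16 degrees, less where a joint would pass 70% of its speed; a pose out of reach is approached as far as the arm can. A call with a gripper value outside its range is refused whole. "jaw" is the closure, from 0 (fully open) to 1 (shut), set as the call begins (left out, the last holds). The fingers move at their own pace and stop on an object; the grip force is fixed at half the most. Time passes only in rows, so rows that repeat a pose let the fingers close, or fill a call up. It gives the time, the measured TCP pose, the force and the opening at its end, in the units of the state.
- bot.get_obs(): the state, without advancing time (a new reading comes with each control period).
- bot.capture(name): name is "scene" or "top" or "wrist"; returns a dict with "color" (400x640x3 uint8, red, green, blue), "depth" (400x640 float32, mm along the optical axis (not along the pixel's ray), 0 where there is no reading), "fov_y" (degrees; the focal length in pixels is half the picture's height over the tangent of half this angle, whatever the lens; pixels are square), "cx", "cy" (the principal point, pixels), "dist_coeffs" ([k1, k2, p1, p2, k3] as OpenCV has them; the pictures are not rectified), "rvec" (rotation vector, rad) and "tvec" (3), from world to camera coordinates, as OpenCV has them. Camera axes: x right, y down, z forward; pixel columns grow to the right and rows downward; lengths in mm; the calibration is good to about 2 mm. A picture is of the moment at which its call begins.
- bot.close_job(): hands the job in, once; it reports no verdict.
The state is a dict: "time": time; "joint_positions": joint angles; "dq": joint speeds; "tau": joint torques, N m; "tool_pos": TCP position; "tcp_rot": TCP orientation; "contact_force": force on the tool from outside, world axes, zero at the start; "moment": the same for the moment, N m; "grip_width": finger opening in mm.
Only numpy, scipy, OpenCV 4.12 (cv2) and the standard library are available. Lean on these libraries where they do the work, as an engineer would, in place of code of your own. Each camera call takes 0.05 s, during which the arm holds its last target. There are 200 camera calls.

TASK

Lift the orange divider flap of the sharpening case by its wire handle up to its stop, lay the whetstone flat on the blue pad in the empty lower pocket, let go of it, then swing the flap fully down again. Leave the flattening brick in its pocket and the bowl, oil bottle and tub where they are.

Things in the scene. Friction and masses are not known exactly. Their poses are not given: they have to be found in the camera images.
- case: Grey open sharpening case fixed to the worktop, 168 (its x) x 268 (its y) mm. Origin: centre of its underside; x points away from the robot (yaw within 0.2 rad). Floor 30 mm above the worktop; walls 6 thick, tops at 80 (sides), 86 (far), 44 (near, -x) and a rib at y = 0, also 44, that parts the lower tier into two pockets 125 mm wide, 156 deep, at y = +-65.5: one holds the brick, the other, empty one the pad; this varies.
- flap (a joint): Flap angle, rad: 0 = down (level), grows as its near edge swings up and away from the robot, stop at 1.05; starts at 0.02 to 0.22. Friction hinge: it stays where left; at the handle about 4 N lift it, 1 to 2 N push it down. At its stop it overhangs the pockets: reach in with the gripper leaning back to the robot by about 30 deg (fingers pointing down and away), not straight down.
- flap_hinge (a point): Point on the orange flap's hinge line, mid-width, at (76, 0, 83) mm in the case's frame; the line runs along the case's y. Turns with the flap. The flap is a plate 152 mm long from the hinge, 264 wide and 6 thick (the hinge line at half its thickness), a wooden strop and two black guides fixed on its top, up to 16 mm high.
- flap_bar (a point): Middle of the bar of the flap's wire handle: round, 10 mm thick, 100 long, along the case's y, in the flap's plane, 192 mm from the hinge line, 40 beyond the plate's edge. Two 10 mm wires hold its ends; the opening between bar and plate is 90 x 35 mm. Flap down, it is 83 mm above the worktop, outside the case's near wall, nothing under it. A pinched bar can turn between the fingers.
- stone_center (a point): Centre, 19 mm over its underside, of the whetstone: a grey and terracotta block 126 x 50 x 22 mm on a bamboo base 130 x 46 x 16; in all 130 (its x) x 50 (its y) x 38 mm (z up), 0.3 to 0.5 kg. Starts flat on the worktop beside the case, left or right, its x within 0.45 rad of the robot's x; either end may lead.
- pad_top (a point): Centre of the upper face of the blue pad, 150 x 116 x 4 mm, fixed on the floor of the empty pocket; its upper face is 34 mm above the worktop; axes as the case's. The stone put away lies on it with its length along the case's x (it fits no other way); its top is then 8 mm under the closed flap. The stone is best brought in from the near side over the low wall, 8 to 20 mm above the pad, then lowered.
- brick_center (a point): Centre of the grey flattening brick, 120 x 60 x 30 mm, two black lines on its top, lying loose in the other lower pocket on the case's floor, its length along the case's x. Leave it.
- bowl: Small aluminium bowl, 110 mm across, 55 mm high, on the worktop on the side of the case opposite the whetstone; origin at the centre of its underside. Leave it.
- oil: Amber oil bottle, 60 mm across, 160 mm high, standing beyond and to the side of the case; origin at the centre of its underside. Leave it.
- tub: Pale tub with a white label and a green cap, 72 mm across, 85 mm high, standing beyond and to the other side of the case; origin at the centre of its underside. Leave it.
Mind the look-alikes: they are no part of the job. Of the things that look like the part that bears stone_center, the largest one is meant.

How it is judged:
By the outcome, as a careful person would: the job done as asked, in the order asked, and still so for the second after the job is handed in, with the robot touching nothing.
It also fails if it takes over 70 s, if anything falls off the work surface, if the arm or the gripper's body presses on something with over 40 N, if the wrist force passes 120 N, or if a joint passes its speed limit or range.

## Working session

There is one attempt and no reset: what is moved stays moved. The work goes in short steps, Python scripts to look and compute and a tool call to move; the robot and the scene stay as the last step left them, time stands still between calls to the robot, and variables do not carry over. Pictures are saved under pics/ and viewed, about 8 in all and at most 12, crops included, and the job is handed in when it is done.

Besides the shell and the picture viewer there is one more tool, called after ">>>" as a command line: name --argument value ..., lists and objects as JSON in quotes. step_arm: Moves the arm, as the interface text tells. Its arguments: {"type":"object","properties":{"targets":{"type":"array","items":{"type":"array","items":{"type":"array","items":{"type":"number"}}}},"jaw":{"type":"number"}},"required":["targets"]}

```bash
ls; mkdir -p pics; cat > h.py <<'E'
import numpy as np, cv2
from scipy.spatial.transform import Rotation as R
from plant import bot
def cam(n):
    c=bot.capture(n); h,w=c["color"].shape[:2]
    f=h/2/np.tan(np.radians(c["fov_y"])/2)
    c["K"]=np.array([[f,0,c["cx"]],[0,f,c["cy"]],[0,0,1]]); c["d"]=np.array(c["dist_coeffs"],float)
    c["R"]=cv2.Rodrigues(np.array(c["rvec"],float))[0]; c["t"]=np.array(c["tvec"],float).ravel(); return c
def save(c,n): cv2.imwrite(f"pics/{n}.png",c["color"][:,:,::-1])
def rays(c,uv):
    p=cv2.undistortPoints(np.array(uv,float).reshape(-1,1,2),c["K"],c["d"]).reshape(-1,2)
    return np.c_[p,np.ones(len(p))]
def onplane(c,uv,z):
    d=rays(c,uv)@c["R"]; o=-c["R"].T@c["t"]; return o+d*((z-o[2])/d[:,2])[:,None]
def pts(c,uv):
    uv=np.array(uv).reshape(-1,2); z=c["depth"][uv[:,1].astype(int),uv[:,0].astype(int)]
    return (rays(c,uv)*z[:,None]-c["t"])@c["R"]
def cloud(c):
    h,w=c["depth"].shape; g=np.stack(np.meshgrid(np.arange(w),np.arange(h)),-1).reshape(-1,2)
    return pts(c,g).reshape(h,w,3)
def tool():
    o=bot.get_obs(); return np.array(o["tool_pos"]),R.from_euler("xyz",o["tcp_rot"]).as_matrix(),o
E
python3 - <<'E'
from h import *
o=bot.get_obs();print(o["time"],o["tool_pos"],o["tcp_rot"])
for n in("scene","top"):
    c=cam(n);save(c,n+"0");print(n,-c["R"].T@c["t"],(c["depth"]>0).mean(),c["d"])
E
```

```text
pics
0.0 [ 163.02527213 -498.62617249  226.04575441] [-1.72917797  1.56926101  1.72822015]
scene [945.95267727 511.46084618 990.62494734] 0.99583984375 [0.00077067 0.         0.         0.         0.        ]
top [ 277.23599805  -55.9743156  1169.91931561] 0.995875 [0.02700089 0.         0.         0.         0.        ]
```

View pics/scene0.png

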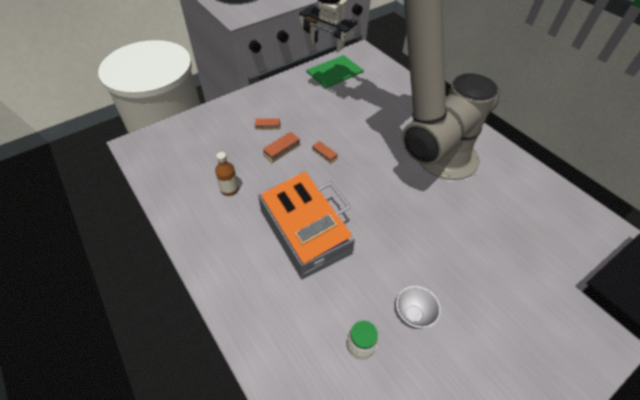

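View pics/top0.png

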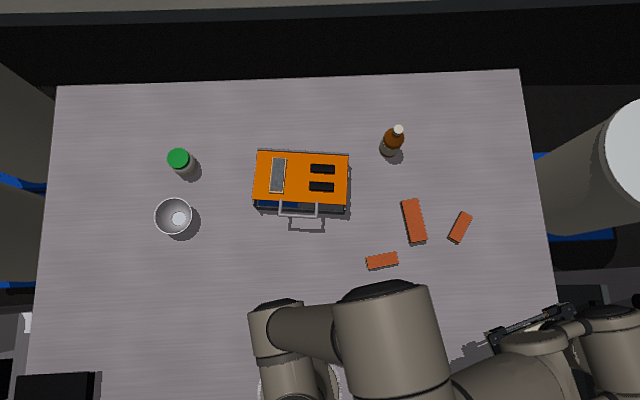

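The candidates for the whetstone are the terracotta blocks at top-view pixels (413,221), (382,261) and (459,227). The one at (413,221) is the largest, so I choose it. The blue pad shows at (265,207), so the left (+y) pocket is the empty one. The handle bar is at about (307,229).

```bash
cat > m.py <<'E'
from h import *
def stone(c,box=None):
    P=cloud(c);hsv=cv2.cvtColor(c["color"],cv2.COLOR_RGB2HSV)
    m=((hsv[...,0]<11)|(hsv[...,0]>172))&(hsv[...,1]>110)&(hsv[...,2]>60)
    m=m.astype(np.uint8)*255; n,l,s,ce=cv2.connectedComponentsWithStats(m)
    for i in range(1,n):
        if s[i,4]<60: continue
        ct=cv2.findContours((l==i).astype(np.uint8),cv2.RETR_EXTERNAL,cv2.CHAIN_APPROX_NONE)[0][0].reshape(-1,2)
        q=P[l==i]; q=q[(q[:,0]>200)&(q[:,0]<900)]
        if len(q)<40: continue
        zt=np.percentile(q[:,2],70); r=cv2.minAreaRect(q[q[:,2]>zt-5][:,:2].astype(np.float32))
        r2=cv2.minAreaRect(onplane(c,ct,zt)[:,:2].astype(np.float32))
        print("terra",ce[i].round(),"ztop",zt.round(1),"rect",np.round(r[0],1),np.round(r[1],1),round(r[2],1),"ray",np.round(r2[0],1),np.round(r2[1],1),round(r2[2],1))
def flap(c):
    P=cloud(c);hsv=cv2.cvtColor(c["color"],cv2.COLOR_RGB2HSV)
    m=(hsv[...,0]>=11)&(hsv[...,0]<22)&(hsv[...,1]>200)&(hsv[...,2]>110)
    n,l,s,ce=cv2.connectedComponentsWithStats(m.astype(np.uint8))
    i=1+s[1:,4].argmax(); q=P[cv2.erode((l==i).astype(np.uint8),np.ones((3,3)))>0]
    a=q-q.mean(0);v=np.linalg.svd(a,full_matrices=False)[2]; n=v[2]*np.sign(v[2][2])
    print("flap n",n.round(3),"ang",np.arccos(n[2]).round(3),"c",q.mean(0).round(1),"tiltdir yaw",np.arctan2(-n[1],-n[0]).round(3))
    r=cv2.minAreaRect(q[:,:2].astype(np.float32));print("rect",np.round(cv2.boxPoints(r),1).tolist(),np.round(r[1],1),round(r[2],2))
    return q,n
E
python3 - <<'E'
from m import *
for n in("top","scene"):
    c=cam(n);print(n);stone(c);flap(c)
    if n=="top":
        P=cloud(c)
        for u in range(285,332,6): 
            for v in range(222,234): 
                if P[v,u,2]>40: print(u,v,P[v,u].round(0),end=' ')
        print()
        cv2.imwrite("pics/crop0.png",np.vstack([cv2.resize(c["color"][130:280,240:490],None,fx=3,fy=3,interpolation=cv2.INTER_CUBIC)])[:,:,::-1])
    else:
        P=cloud(c)
        print([ (u,v,P[v,u].round(0).tolist()) for v in range(195,222,2) for u in range(330,356,2) if 55<P[v,u,2]<140 ])
E
```

```text
top
terra [414. 220.] ztop 39.6 rect [ 404.  -210.8] [129.3 378.7] 20.5 ray [ 457.  -353.5] [124.9  50.1] 7.6
terra [460. 226.] ztop 28.6 rect [ 348.4 -300.4] [ 72.1 504. ] 24.4 ray [ 433.8 -489.3] [35.8 89.3] 56.6
terra [382. 260.] ztop 28.6 rect [ 345.7 -252.9] [34.6 88.3] 8.8 ray [ 345.7 -253.3] [34.5 88.5] 8.8
flap n [ 0.854 -0.078  0.514] ang 1.031 c [581.4 -31.9 100.3] tiltdir yaw 3.051
rect [[270.0, -124.0999984741211], [644.2000122070312, -164.0], [671.4000244140625, 90.80000305175781], [297.20001220703125, 130.6999969482422]] [256.2 376.3] 83.91
291 222 [ 277.  -56. 1170.] 
scene
terra [267. 122.] ztop 27.4 rect [ 435.  -485.3] [34.4 81. ] 56.2 ray [ 436.8 -482.1] [32.7 81.8] 55.3
terra [281. 144.] ztop 38.4 rect [ 460.6 -350.1] [125.2  50.9] 7.9 ray [ 461.9 -346.2] [125.6  51.9] 8.0
terra [325. 150.] ztop 27.7 rect [ 347.8 -248.8] [36.7 88. ] 9.2 ray [ 350.7 -245.8] [36.8 90.1] 9.1Traceback (most recent call last):
  File "<stdin>", line 3, in <module>
  File "m.py", line 18, in flap
    i=1+s[1:,4].argmax(); q=P[cv2.erode((l==i).astype(np.uint8),np.ones((3,3)))>0]
        ~~~~~~~~~~~~~~^^
ValueError: attempt to get argmax of an empty sequence
```

View pics/crop0.png

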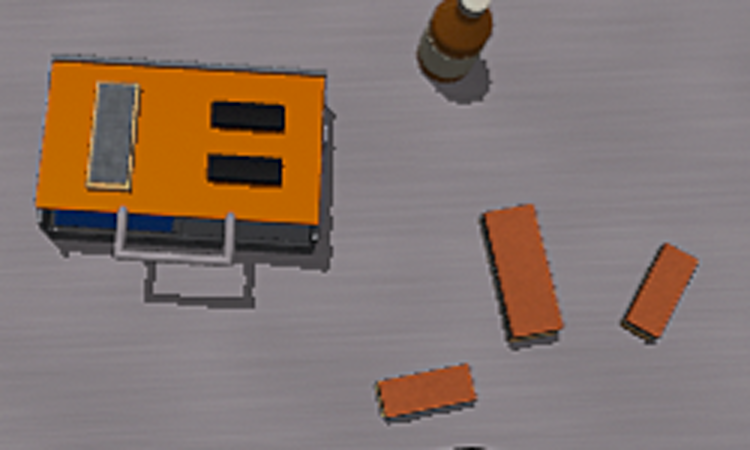

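The crop shows the large terracotta block on a bamboo base at (413,221), which is the whetstone. The real bar is at about top pixel (297,215), and what I had taken for it at (307,229) is its shadow. The pad is in the left pocket.

```bash
sed -i 's/z=c\["depth"\]\[uv\[:,1\].astype(int),uv\[:,0\].astype(int)\]/z=c["depth"][uv[:,1].astype(int),uv[:,0].astype(int)].astype(float); z[z==0]=np.nan/' h.py
sed -i 's/m=(hsv\[...,0\]>=11)&(hsv\[...,0\]<22)&(hsv\[...,1\]>200)&(hsv\[...,2\]>110)/m=(hsv[...,0]>=9)\&(hsv[...,0]<22)\&(hsv[...,1]>190)\&(hsv[...,2]>110)/; s/np.ones((3,3)))>0\]/np.ones((3,3)))>0]; q=q[~np.isnan(q[:,0])]/' m.py
python3 - <<'E'
from m import *
cs={n:cam(n) for n in("top","scene")}
for n in cs:
    c=cs[n];P=cloud(c);print(n);flap(c)
    # bar: points above floor nearest robot, in region of handle
    m=(P[...,0]>380)&(P[...,0]<520)&(abs(P[...,1]+20)<110)&(P[...,2]>75)&(P[...,2]<180)
    hsv=cv2.cvtColor(c["color"],cv2.COLOR_RGB2HSV); m&=hsv[...,1]<60
    q=P[m]; print(len(q)); x=q[:,0]; 
    lo=q[x<np.percentile(x,3)+14]; print("bar-ish",lo.mean(0).round(1),lo.min(0).round(1),lo.max(0).round(1),len(lo))
    k=np.polyfit(lo[:,1],lo[:,0],1);print("slope",k.round(3))
    # case walls: grey edges
E
```

```text
top
flap n [ 0.138 -0.014  0.99 ] ang 0.139 c [582.1 -31.5  97. ] tiltdir yaw 3.042
rect [[499.8999938964844, -148.60000610351562], [644.0999755859375, -163.60000610351562], [670.5, 91.19999694824219], [526.2999877929688, 106.19999694824219]] [256.2 145. ] 84.09
241
bar-ish [469.7 -23.1 113.2] [460.7 -70.9 107.6] [477.2  36.3 119. ] 145
slope [6.60000e-02 4.71212e+02]
scene
flap n [ 0.137 -0.013  0.991] ang 0.138 c [591.6 -19.7  95. ] tiltdir yaw 3.046
rect [[509.29998779296875, -139.5], [642.2999877929688, -152.60000610351562], [666.5, 93.19999694824219], [533.5999755859375, 106.30000305175781]] [247.  133.6] 84.36
197
bar-ish [473.2 -16.6 112.1] [462.8 -72.2 105.9] [480.   40.9 118.1] 118
slope [7.1000e-02 4.7438e+02]
```

```bash
cat >> h.py <<'E'
YAW=-0.102; HX=np.array([659.7,-36.3]); EX=np.array([np.cos(YAW),np.sin(YAW)]); EY=np.array([-EX[1],EX[0]])
ORG=HX-76*EX
def case(x,y,z): return np.r_[ORG+x*EX+y*EY,z]
def tocase(p): d=np.array(p[:2])-ORG; return np.round([d@EX,d@EY,p[2]],1)
def go(*ps,jaw=None):
    """shift in tool frame (m) to world points (mm); jaw: wanted yaw of jaw axis (rad, mod pi)"""
    p,M,o=tool(); print("t",round(o["time"],2),"tcp",p.round(1),"case",tocase(p),"grip",round(o["grip_width"],1),"F",np.round(o["contact_force"],1),"x",M[:,0].round(3),"y",M[:,1].round(3),"z",M[:,2].round(3),"q",np.round(o["joint_positions"],2))
    for q in ps: print("  to",np.round(q,1),"shift",((np.array(q)-p)@M/1000).round(4))
    if jaw is not None:
        a=np.arctan2(M[1,1],M[0,1]); d=(jaw-a+np.pi/2)%np.pi-np.pi/2; print("  turn x deg",np.degrees(-d).round(1),"or",np.degrees(-d-np.sign(-d)*np.pi).round(1))
E
python3 - <<'E'
from h import *
print(ORG)
go(case(76-190.1,0,240),case(76-190.1,0,97),jaw=YAW)
E
```

```text
[584.09500935 -28.56143498]
t 0.3 tcp [ 163.  -498.9  226.5] case [-371.  -510.8  226.5] grip 91.6 F [-0.2  1.  -0.4] x [-0.  0. -1.] y [ 0.311 -0.951 -0.   ] z [-0.951 -0.311 -0.   ] q [-1.4   0.34  1.52 -0.    1.28 -0.15]
  to [470.6 -16.9 240. ] shift [-0.0133 -0.3627 -0.442 ]
  to [470.6 -16.9  97. ] shift [ 0.1297 -0.3626 -0.442 ]
  turn x deg -66.1 or 113.9
```

>>> step_arm --targets '[[[-0.003, -0.024, -0.029, -7], [-0.006, -0.048, -0.058, -14], [-0.009, -0.072, -0.088, -21], [-0.012, -0.096, -0.117, -28], [-0.013, -0.12, -0.146, -35]]]' --jaw 0.67

```text
time: 0.72
tool_pos: [265.2, -338.1, 239.9]
tcp_rot: [1.898, 1.57, -0.312]
contact_force: [1.1, -0.4, 0.1]
grip_width: 63.0
```

```bash
python3 - <<'E'
from h import *
go(case(76-190.1,0,240),jaw=YAW)
E
```

```text
t 0.72 tcp [ 265.2 -338.1  239.9] case [-285.8 -340.4  239.9] grip 63.0 F [ 1.1 -0.4  0.1] x [ 0. -0. -1.] y [ 0.803 -0.596  0.   ] z [-0.596 -0.803 -0.   ] q [-1.08  0.15  1.74  0.    1.25 -0.45]
  to [470.6 -16.9 240. ] shift [-1.000e-04 -2.650e-02 -3.803e-01]
  turn x deg -30.7 or 149.3
```

>>> step_arm --targets '[[[0, -0.003, -0.039, -6], [0, -0.006, -0.078, -12], [0, -0.008, -0.117, -18], [0, -0.01, -0.156, -24], [0, -0.013, -0.195, -30.7]]]'

```text
time: 1.13
tool_pos: [371.7, -172.1, 240.2]
tcp_rot: [1.159, 1.57, -0.51]
contact_force: [0.8, -1.1, 0.1]
grip_width: 31.7
```

```bash
python3 - <<'E'
from h import *
go(case(76-190.1,0,240),jaw=YAW)
E
```

```text
t 1.13 tcp [ 371.7 -172.1  240.2] case [-196.7 -164.4  240.2] grip 31.7 F [ 0.8 -1.1  0.1] x [ 0.001 -0.001 -1.   ] y [ 0.995 -0.098  0.001] z [-0.098 -0.995  0.   ] q [-0.62  0.12  1.79  0.    1.24 -0.52]
  to [470.6 -16.9 240. ] shift [ 0.0002  0.0832 -0.1641]
  turn x deg 0.2 or -179.8
```

>>> step_arm --targets '[[[0, 0.017, -0.033, 0], [0, 0.034, -0.066, 0], [0, 0.051, -0.1, 0], [0, 0.068, -0.135, 0], [0, 0.083, -0.164, 0]]]'

```text
time: 1.55
tool_pos: [471.2, -14.6, 240.3]
tcp_rot: [1.421, 1.569, -0.247]
contact_force: [-0.4, 0.1, -0.6]
grip_width: 30.2
```

```bash
python3 - <<'E'
from m import *
go(case(76-190.1,0,97),jaw=YAW)
c=cam("wrist");save(c,"w1");flap(c);P=cloud(c);print(-c["R"].T@c["t"])
hsv=cv2.cvtColor(c["color"],cv2.COLOR_RGB2HSV)
m=(P[...,0]>440)&(P[...,0]<500)&(abs(P[...,1]+17)<70)&(P[...,2]>85)&(P[...,2]<135)
q=P[m];print(len(q))
if len(q)>20:
  lo=q[q[:,0]<np.percentile(q[:,0],3)+12];print(lo.min(0),lo.max(0),lo.mean(0))
E
```

```text
t 1.55 tcp [471.2 -14.6 240.3] case [-113.8    2.4  240.3] grip 30.2 F [-0.4  0.1 -0.6] x [ 0.002 -0.    -1.   ] y [ 0.995 -0.097  0.002] z [-0.097 -0.995  0.   ] q [-0.19  0.23  1.64 -0.    1.27 -0.1 ]
  to [470.6 -16.9  97. ] shift [ 0.1433 -0.0006  0.0024]
  turn x deg 0.3 or -179.7
flap n [ 0.135 -0.015  0.991] ang 0.136 c [587.7  20.3  96.1] tiltdir yaw 3.033
rect [[504.79998779296875, -84.5999984741211], [652.0999755859375, -100.5999984741211], [673.5, 95.5], [526.2000122070312, 111.5999984741211]] [197.3 148.1] 83.78
[477.6409117   55.89660509 397.55784951]
1364
[461.42702921 -68.5775047  105.54747945] [476.02077835  40.54498876 115.20777924] [470.35778093 -18.96994718 112.40588992]
```

View pics/w1.png

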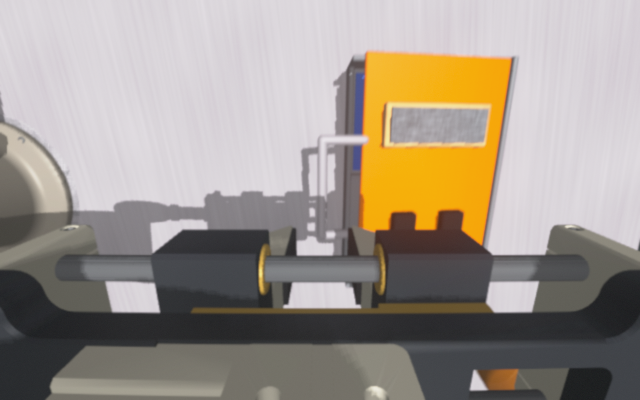

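The wrist view shows the bar at (322,185), running between the open fingers (tips at about (280,265) and (360,265)), and the orange plate beyond it. Its height agrees with the earlier estimate. I'll go down and pinch it.

>>> step_arm --targets '[[[0.035, -0.002, 0.002, 0], [0.07, -0.002, 0.002, 0], [0.1, -0.002, 0.002, 0], [0.125, -0.002, 0.002, 0], [0.143, -0.002, 0.002, 0]]]'

```text
time: 2.02
tool_pos: [470.7, -12.1, 95.0]
tcp_rot: [2.962, 1.568, 1.297]
contact_force: [1.3, 0.1, 0.7]
grip_width: 30.3
```

>>> step_arm --targets '[[[0, 0, 0, 0], [0, 0, 0, 0], [0, 0, 0, 0], [0, 0, 0, 0], [0, 0, 0, 0]]]' --jaw 1.0

```text
time: 2.43
tool_pos: [471.2, -12.3, 96.2]
tcp_rot: [2.373, 1.567, 0.708]
contact_force: [-1.1, -1.1, 1.5]
grip_width: 9.1
```

```bash
python3 - <<'E'
from h import *
go()
p,M,o=tool();b=tocase(p)[[0,2]]+[0,12]
a0=np.arctan2(b[1]-83,76-b[0]);print("bar est",b,"ang",a0)
r=np.hypot(b[1]-83,76-b[0])
for a in np.linspace(a0,1.05,16)[1:]: print(np.round([a,(76-r*np.cos(a)-b[0])/1000,(83+r*np.sin(a)-b[1])/1000],4))
E
```

```text
t 2.43 tcp [471.2 -12.3  96.2] case [-113.9    4.7   96.2] grip 9.1 F [-1.1 -1.1  1.5] x [ 0.003  0.002 -1.   ] y [ 0.995 -0.095  0.003] z [-0.095 -0.995 -0.003] q [-0.19  0.4   1.85  0.    0.89 -0.1 ]
bar est [-113.9  108.2] ang 0.13193060719795685
[0.1931 0.0019 0.0116]
[0.2543 0.0045 0.023 ]
[0.3155 0.0078 0.0342]
[0.3767 0.0118 0.0453]
[0.438  0.0164 0.056 ]
[0.4992 0.0217 0.0665]
[0.5604 0.0276 0.0766]
[0.6216 0.0342 0.0864]
[0.6828 0.0413 0.0957]
[0.744  0.049  0.1045]
[0.8052 0.0571 0.1129]
[0.8664 0.0658 0.1208]
[0.9276 0.075  0.1281]
[0.9888 0.0846 0.1348]
[1.05   0.0946 0.141 ]
```

>>> step_arm --targets '[[[-0.0116, 0.002, 0, 0], [-0.023, 0.0045, 0, 0], [-0.034, 0.008, 0, 0], [-0.045, 0.012, 0, 0], [-0.056, 0.0165, 0, 0]]]'

```text
time: 2.85
tool_pos: [487.6, -14.1, 153.1]
tcp_rot: [2.259, 1.567, 0.593]
contact_force: [3.2, -0.7, -7.5]
grip_width: 8.8
```

>>> step_arm --targets '[[[-0.0105, 0.005, 0, 0], [-0.0205, 0.011, 0, 0], [-0.03, 0.018, 0, 0], [-0.0395, 0.025, 0, 0], [-0.0485, 0.0325, 0, 0]]]'

```text
time: 3.27
tool_pos: [519.4, -17.3, 202.2]
tcp_rot: [2.434, 1.568, 0.768]
contact_force: [-0.1, -0.4, -6.2]
grip_width: 8.9
```

```bash
python3 - <<'E'
from h import *
go()
p,M,o=tool();b=tocase(p)[[0,2]]+[0,12.8]
a0=np.arctan2(b[1]-83,76-b[0]);print("bar est",b,"ang",a0)
r=192
for a in np.linspace(a0,1.05,6)[1:]: print(np.round([a,(76-r*np.cos(a)-b[0])/1000,(83+r*np.sin(a)-b[1])/1000],4))
E
```

```text
t 3.27 tcp [519.4 -17.3 202.2] case [-65.5   4.6 202.2] grip 8.9 F [-0.1 -0.4 -6.2] x [ 0.002  0.002 -1.   ] y [ 0.995 -0.095  0.002] z [-0.095 -0.995 -0.002] q [-0.18  0.35  1.58  0.    1.21 -0.09]
bar est [-65.5 215. ] ang 0.7506772049545816
[0.8105 0.0092 0.0071]
[0.8704 0.0178 0.0148]
[0.9303 0.0268 0.0219]
[0.9901 0.0362 0.0285]
[1.05   0.046  0.0345]
```

>>> step_arm --targets '[[[-0.008, 0.0085, 0, 0], [-0.0152, 0.0178, 0, 0], [-0.0222, 0.0268, 0, 0], [-0.0288, 0.0362, 0, 0], [-0.035, 0.046, 0, 0]]]'

```text
time: 3.68
tool_pos: [563.2, -21.9, 239.2]
tcp_rot: [-2.348, 1.569, 2.269]
contact_force: [-8.8, -1.5, 5.6]
grip_width: 9.0
```

>>> step_arm --targets '[[[-0.001, 0.0015, 0, 0], [-0.0015, 0.0025, 0, 0], [-0.002, 0.004, 0, 0], [-0.002, 0.004, 0, 0], [-0.002, 0.004, 0, 0]]]'

```text
time: 4.1
tool_pos: [565.4, -22.2, 240.6]
tcp_rot: [-1.795, 1.565, 2.822]
contact_force: [-5.5, -0.6, -3.1]
grip_width: 9.1
```

```bash
python3 - <<'E'
from m import *
go()
flap(cam("top"))
E
```

```text
t 4.1 tcp [565.4 -22.2 240.6] case [-19.3   4.4 240.6] grip 9.1 F [-5.5 -0.6 -3.1] x [-0.006  0.002 -1.   ] y [ 0.995 -0.095 -0.006] z [-0.095 -0.995 -0.001] q [-0.18  0.41  1.38  0.    1.36 -0.08]
flap n [ 0.861 -0.09   0.5  ] ang 1.047 c [ 597.1 -134.6  180.1] tiltdir yaw 3.037
rect [[571.4000244140625, -154.39999389648438], [637.9000244140625, -162.0], [645.5999755859375, -94.9000015258789], [579.0999755859375, -87.30000305175781]] [67.5 66.9] 83.47
```

>>> step_arm --targets '[[[0, 0, 0, 0], [0, 0, 0, 0], [-0.002, 0, 0, 0], [-0.03, -0.002, 0, 0], [-0.065, -0.004, 0, 0]]]' --jaw 0.67

```text
time: 4.57
tool_pos: [560.8, -21.7, 304.4]
tcp_rot: [-1.746, 1.56, 2.871]
contact_force: [0.9, -0.8, 0.3]
grip_width: 29.8
```

>>> step_arm --targets '[[[-0.01, -0.015, 0.025, -7], [-0.01, -0.03, 0.06, -14], [-0.01, -0.045, 0.095, -21], [-0.01, -0.06, 0.13, -28], [-0.01, -0.075, 0.165, -35]]]' --jaw 0.0

```text
time: 4.98
tool_pos: [472.8, -175.3, 315.8]
tcp_rot: [-2.273, 1.563, 2.927]
contact_force: [1.6, -0.7, 0.1]
grip_width: 59.3
```

```bash
python3 - <<'E'
from m import *
go([421.8,-354.6,200],jaw=np.pi/2+.134)
flap(cam("top"))
E
```

```text
t 4.98 tcp [ 472.8 -175.3  315.8] case [ -95.8 -157.3  315.8] grip 59.3 F [ 1.6 -0.7  0.1] x [-0.008  0.002 -1.   ] y [ 0.883  0.468 -0.006] z [ 0.468 -0.884 -0.005] q [-0.51  0.25  1.4  -0.    1.49 -0.99]
  to [ 421.8 -354.6  200. ] shift [ 0.1159 -0.1283  0.1351]
  turn x deg -69.7 or 110.3
flap n [ 0.861 -0.088  0.5  ] ang 1.047 c [614.4   1.4 174.4] tiltdir yaw 3.04
rect [[576.0, -110.0999984741211], [642.7000122070312, -117.5999984741211], [666.0, 88.5], [599.2999877929688, 96.0]] [207.4  67.1] 83.55
```

>>> step_arm --targets '[[[0.018, -0.02, 0.021, -7], [0.036, -0.04, 0.042, -14], [0.054, -0.06, 0.063, -21], [0.072, -0.08, 0.084, -28], [0.09, -0.1, 0.105, -35]]]'

```text
time: 5.45
tool_pos: [431.1, -322.3, 226.5]
tcp_rot: [-2.283, 1.562, -2.748]
contact_force: [1.1, -0.2, 0.4]
grip_width: 90.9
```

```bash
python3 - <<'E'
from m import *
go([421.8,-354.6,190],jaw=np.pi/2+.134)
E
```

```text
t 5.45 tcp [ 431.1 -322.3  226.5] case [-122.3 -307.8  226.5] grip 90.9 F [ 1.1 -0.2  0.4] x [-0.008 -0.003 -1.   ] y [ 0.449  0.894 -0.007] z [ 0.894 -0.449 -0.006] q [-0.78  0.37  1.48 -0.01  1.29 -1.88]
  to [ 421.8 -354.6  190. ] shift [ 0.0367 -0.0328  0.0064]
  turn x deg -34.3 or 145.7
```

>>> step_arm --targets '[[[0.008, -0.007, 0.001, -7], [0.016, -0.014, 0.003, -14], [0.024, -0.021, 0.004, -21], [0.032, -0.028, 0.005, -28], [0.037, -0.033, 0.006, -34.3]]]'

```text
time: 5.87
tool_pos: [421.5, -355.2, 189.4]
tcp_rot: [-2.815, 1.562, -2.677]
contact_force: [-0.2, -0.7, 0.4]
grip_width: 92.1
```

```bash
python3 - <<'E'
from m import *
go(jaw=np.pi/2+.134)
c=cam("wrist");save(c,"w2");stone(c);stone(cam("top"))
E
```

```text
t 5.87 tcp [ 421.5 -355.2  189.4] case [-128.5 -341.5  189.4] grip 92.1 F [-0.2 -0.7  0.4] x [-0.008 -0.004 -1.   ] y [-0.138  0.99  -0.003] z [ 0.99   0.138 -0.008] q [-0.83  0.42  1.51 -0.01  1.21 -2.54]
  turn x deg 0.3 or -179.7
terra [424. 129.] ztop 26.7 rect [ 345.4 -252.1] [33.6 88.3] 9.0 ray [ 345.2 -253. ] [34.1 88.6] 9.0
terra [206. 178.] ztop 26.6 rect [ 433.7 -487.7] [34.5 88.7] 57.7 ray [ 433.6 -487.1] [34.8 88.2] 57.1
terra [320. 207.] ztop 37.6 rect [ 446.9 -353.9] [111.8  48.8] 8.1 ray [ 448.7 -353.6] [109.3  48.7] 8.0
terra [410. 203.] ztop 40.0 rect [ 485.2 -317.9] [ 41.2 126.8] 33.8 ray [ 505.8 -346.7] [25.8 49.2] 8.1
terra [376. 260.] ztop 28.7 rect [ 336.4 -206.9] [ 34.8 141.5] 15.5 ray [ 344.4 -245.1] [34.4 72. ] 8.8
```

View pics/w2.png

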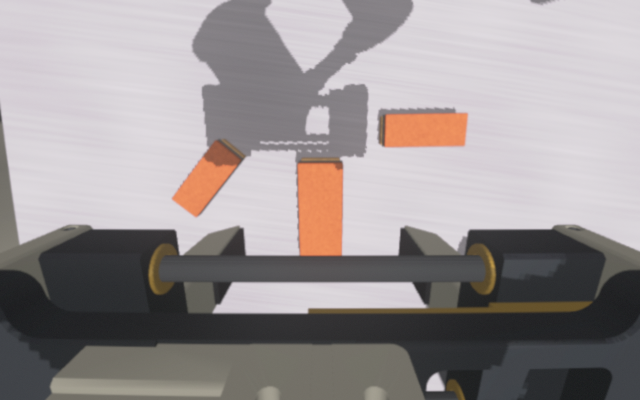

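The wrist view shows the whetstone at (320,207), centred between the fingers, with the small blocks at (207,178) and (425,130) well clear. I'll go down and grip it about 38 mm short of its centre.

>>> step_arm --targets '[[[0.035, -0.002, -0.002, 0], [0.07, -0.002, -0.002, 0], [0.105, -0.002, -0.002, 0], [0.14, -0.002, -0.002, 0], [0.16, -0.002, -0.002, 0]]]'

```text
time: 6.38
tool_pos: [417.8, -356.5, 26.7]
tcp_rot: [3.126, 1.561, -3.029]
contact_force: [-0.5, 0.4, -0.4]
grip_width: 92.0
```

>>> step_arm --targets '[[[0.007, 0, 0, 0], [0.014, 0, 0, 0], [0.018, 0, 0, 0], [0.02, 0, 0, 0], [0.02, 0, 0, 0]]]'

```text
time: 6.8
tool_pos: [418.3, -357.1, 7.7]
tcp_rot: [-2.971, 1.562, -2.842]
contact_force: [0.3, 0.7, 0.7]
grip_width: 91.7
```

>>> step_arm --targets '[[[0, 0, 0, 0], [0, 0, 0, 0], [0, 0, 0, 0], [0, 0, 0, 0], [0, 0, 0, 0]]]' --jaw 1.0

```text
time: 7.22
tool_pos: [418.4, -357.2, 8.0]
tcp_rot: [-2.922, 1.562, -2.794]
contact_force: [-0.5, 0.9, 0.3]
grip_width: 63.0
```

>>> step_arm --targets '[[[0, 0, 0, 0], [0, 0, 0, 0], [-0.01, 0, 0, 0], [-0.03, 0, 0, 0], [-0.05, 0, 0, 0]]]'

```text
time: 7.63
tool_pos: [418.0, -356.2, 58.0]
tcp_rot: [3.062, 1.56, -3.093]
contact_force: [0.7, -0.8, -3.7]
grip_width: 49.7
```

```bash
python3 - <<'E'
from m import *
go()
c=cam("wrist");save(c,"w3");stone(c);s=cam("scene");stone(s)
P=cloud(s);hsv=cv2.cvtColor(s["color"],cv2.COLOR_RGB2HSV)
E
```

```text
t 7.63 tcp [ 418.  -356.2   58. ] case [-131.9 -342.8   58. ] grip 49.7 F [ 0.7 -0.8 -3.7] x [-0.011 -0.001 -1.   ] y [-0.128  0.992  0.001] z [ 0.992  0.128 -0.011] q [-0.84  0.58  1.66 -0.01  0.91 -2.53]
terra [443. 137.] ztop 26.5 rect [ 346.7 -259.8] [34.3 72.8] 9.2 ray [ 346.7 -260.4] [34.1 73. ] 9.1
terra [160. 198.] ztop 26.6 rect [ 412.4 -474.3] [ 43.6 124.5] 39.7 ray [ 429.9 -485. ] [35.3 83.5] 56.8
terra [319. 236.] ztop 87.4 rect [ 399.8 -358.3] [24.8 50.3] 6.9 ray [ 402.  -358.1] [19.  49.1] 7.3
terra [324. 293.] ztop 87.4 rect [ 433.2 -354.1] [16.1 49. ] 7.7 ray [ 433.2 -354.1] [14.5 48.6] 7.3
terra [273. 130.] ztop 91.9 rect [ 471.9 -337.2] [100.8  75.6] 7.1 ray [ 473.3 -380. ] [137.  100.2] 85.9
terra [324. 150.] ztop 27.4 rect [ 348.6 -250. ] [35.9 89.4] 7.0 ray [ 350.2 -246.7] [35.9 91.4] 9.1
```

```bash
python3 - <<'E'
from h import *
go(case(-152,65.5,130),jaw=np.pi/2+YAW)
E
```

```text
t 7.73 tcp [ 420.1 -358.4   60.9] case [-129.6 -344.8   60.9] grip 50.1 F [-0.7 -0.3 -3. ] x [-0.005 -0.007 -1.   ] y [-0.128  0.992 -0.007] z [ 0.992  0.128 -0.006] q [-0.84  0.57  1.66 -0.01  0.91 -2.53]
  to [439.6  52.1 130. ] shift [-0.0721  0.4042  0.0714]
  turn x deg 13.2 or -166.8
```

>>> step_arm --targets '[[[-0.03, 0, -0.005, 0], [-0.06, 0.005, -0.01, 0], [-0.075, 0.035, -0.01, 3], [-0.075, 0.07, -0.01, 6], [-0.075, 0.105, 0, 9]]]'

```text
time: 8.15
tool_pos: [405.4, -252.9, 135.2]
tcp_rot: [-2.169, 1.562, -2.203]
contact_force: [-0.2, 1.4, -3.9]
grip_width: 49.9
```

```bash
python3 - <<'E'
from h import *
go(case(-152,65.5,130),jaw=np.pi/2+YAW)
E
```

```text
t 8.15 tcp [ 405.4 -252.9  135.2] case [-154.9 -241.4  135.2] grip 49.9 F [-0.2  1.4 -3.9] x [-0.005 -0.007 -1.   ] y [ 0.034  0.999 -0.007] z [ 0.999 -0.034 -0.005] q [-0.71  0.36  1.78 -0.01  1.   -2.24]
  to [439.6  52.1 130. ] shift [0.0028 0.306  0.0238]
  turn x deg 3.9 or -176.1
```

>>> step_arm --targets '[[[0, 0.035, 0.002, 1], [0, 0.07, 0.004, 2], [0, 0.105, 0.006, 3], [0, 0.14, 0.008, 3.9], [0, 0.17, 0.01, 3.9]]]'

```text
time: 8.57
tool_pos: [420.1, -81.0, 133.0]
tcp_rot: [-2.326, 1.561, -2.428]
contact_force: [1.9, -0.5, -3.6]
grip_width: 49.8
```

>>> step_arm --targets '[[[0, 0.035, 0, 0], [0, 0.07, 0, 0], [0, 0.1, 0, 0], [0, 0.125, 0, 0], [0, 0.135, 0, 0]]]'

```text
time: 8.98
tool_pos: [433.1, 56.1, 131.3]
tcp_rot: [-2.509, 1.56, -2.61]
contact_force: [-0.3, -0.4, -3.7]
grip_width: 49.8
```

```bash
python3 - <<'E'
from m import *
go(case(-152,65.5,75),case(-100,65.5,62),case(-77,65.5,56),jaw=np.pi/2+YAW)
c=cam("wrist");save(c,"w4");s=cam("top");P=cloud(s);hsv=cv2.cvtColor(s["color"],cv2.COLOR_RGB2HSV)
for cc in(s,cam("scene")):
    P=cloud(cc);h=cv2.cvtColor(cc["color"],cv2.COLOR_RGB2HSV);m=(h[...,0]>108)&(h[...,0]<128)&(h[...,1]>150)&(P[...,0]>450)&(P[...,0]<700)&(abs(P[...,1])<150)
    q=P[m]
    if len(q)>10: k=np.array([tocase(p) for p in q]);print("blue",len(k),np.percentile(k,[2,50,98],0).round(1).tolist())
E
```

```text
t 8.98 tcp [433.1  56.1 131.3] case [-158.8   68.8  131.3] grip 49.8 F [-0.3 -0.4 -3.7] x [-0.009 -0.005 -1.   ] y [ 0.1    0.995 -0.006] z [ 0.995 -0.1   -0.008] q [-0.04  0.3   1.89 -0.01  0.96 -1.51]
  to [439.6  52.1  75. ] shift [ 0.0562 -0.003   0.0073]
  to [491.3  46.8  62. ] shift [ 0.0688 -0.003   0.0594]
  to [514.2  44.4  56. ] shift [ 0.0746 -0.003   0.0824]
  turn x deg 0.1 or -179.9
blue 263 [[-73.0, -37.6, 30.0], [10.8, 40.9, 34.1], [54.3, 122.4, 185.8]]
blue 438 [[-72.2, 45.1, 30.0], [-38.8, 85.9, 33.4], [27.2, 105.2, 37.1]]
```

View pics/w4.png

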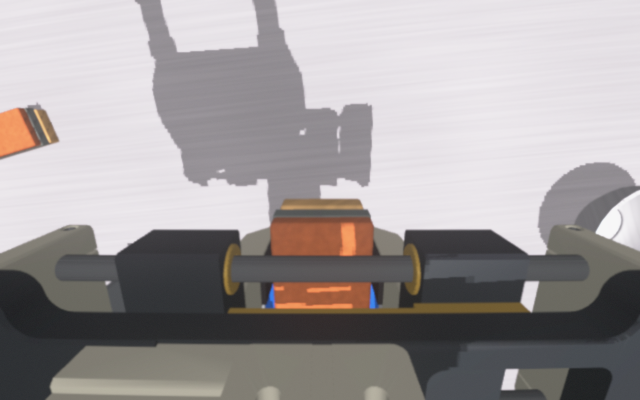

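The near end face of the stone shows at (322,205). Blue pad shows evenly on both sides, at (272,297) and (372,297), so the stone is centred on the pocket. Both fixed views put the pad top at z≈34. Next I lower to 70 mm and check that the stone is level.

>>> step_arm --targets '[[[0.015, -0.001, 0.002, 0], [0.03, -0.002, 0.004, 0], [0.045, -0.003, 0.007, 0], [0.056, -0.003, 0.01, 0], [0.06, -0.003, 0.015, 0]]]'

```text
time: 9.55
tool_pos: [446.2, 46.9, 69.7]
tcp_rot: [-2.547, 1.557, -2.649]
contact_force: [0.4, -0.1, -3.9]
grip_width: 49.6
```

```bash
python3 - <<'E'
from m import *
go(case(-100,65.5,64),case(-77,65.5,57),case(-77,65.5,55),jaw=np.pi/2+YAW)
for n in("scene","wrist","top"):
    cc=cam(n);P=cloud(cc);h=cv2.cvtColor(cc["color"],cv2.COLOR_RGB2HSV);m=((h[...,0]<11)|(h[...,0]>172))&(h[...,1]>110)&(P[...,0]>380)&(P[...,0]<650)&(abs(P[...,1]-50)<60)&(P[...,2]>40)&(P[...,2]<140)
    if m.sum()<10: continue
    k=np.array([tocase(p) for p in P[m]])
    for lo in range(-200,0,15):
        s=k[(k[:,0]>=lo)&(k[:,0]<lo+15)]
        if len(s)>3: print(n,lo,len(s),"ztop",np.percentile(s[:,2],90).round(1),"y",np.percentile(s[:,1],[3,97]).round(1))
E
```

```text
t 9.55 tcp [446.2  46.9  69.7] case [-144.9   61.1   69.7] grip 49.6 F [ 0.4 -0.1 -3.9] x [-0.012 -0.007 -1.   ] y [ 0.102  0.995 -0.008] z [ 0.995 -0.103 -0.012] q [-0.06  0.42  1.92 -0.01  0.81 -1.52]
  to [491.3  46.8  64. ] shift [0.0051 0.0045 0.0449]
  to [514.2  44.4  57. ] shift [0.0119 0.0046 0.068 ]
  to [514.2  44.4  55. ] shift [0.0139 0.0046 0.068 ]
  turn x deg -0.0 or 180.0
scene -155 5 ztop 100.2 y [39.3 52.4]
scene -140 33 ztop 100.5 y [39.2 85.6]
scene -125 82 ztop 100.9 y [38.7 86.3]
scene -110 81 ztop 100.4 y [39.4 85.8]
scene -95 82 ztop 99.6 y [41.  85.7]
scene -80 81 ztop 99.8 y [40.9 85.8]
scene -65 87 ztop 99.5 y [40.  86.1]
scene -50 36 ztop 99.0 y [40.6 86.9]
wrist -170 2552 ztop 100.1 y [38.9 84.4]
wrist -155 845 ztop 100.0 y [38.2 85.2]
wrist -140 1532 ztop 99.7 y [38.6 84.8]
wrist -125 580 ztop 99.5 y [38.2 85.1]
```

>>> step_arm --targets '[[[0.001, 0.004, 0.012, 0], [0.003, 0.004, 0.027, 0], [0.005, 0.004, 0.042, 0], [0.008, 0.004, 0.057, 0], [0.012, 0.004, 0.068, 0]]]'

```text
time: 10.12
tool_pos: [517.8, 43.9, 59.9]
tcp_rot: [-2.167, 1.562, -2.27]
contact_force: [-0.7, 0.2, -3.6]
grip_width: 49.7
```

```bash
python3 - <<'E'
from m import *
go(case(-77,65.5,55),case(-72,65.5,55),jaw=np.pi/2+YAW)
s=cam("scene");cv2.imwrite("pics/s5.png",cv2.resize(s["color"][130:290,230:430],None,fx=4,fy=3.75*4/3.75,interpolation=cv2.INTER_CUBIC)[:600,:,::-1])
E
```

```text
t 10.12 tcp [517.8  43.9  59.9] case [-73.4  65.3  59.9] grip 49.7 F [-0.7  0.2 -3.6] x [-0.006 -0.007 -1.   ] y [ 0.102  0.995 -0.008] z [ 0.995 -0.102 -0.005] q [-0.06  0.53  1.74 -0.01  0.87 -1.52]
  to [514.2  44.4  55. ] shift [ 0.005   0.0002 -0.0036]
  to [519.1  43.9  55. ] shift [0.0049 0.0002 0.0014]
  turn x deg -0.0 or 180.0
```

View pics/s5.png

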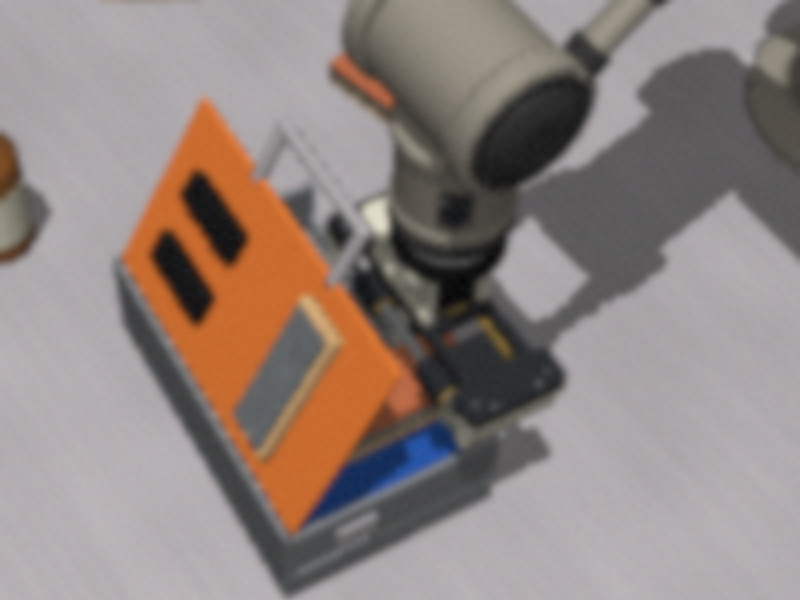

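The stone is under the raised flap and over the pad, and the gripper at (460,330) is still clear of the handle bar at about (330,170). A vertical tool can't go much deeper. So I'll set the stone's far end down on the pad, then push it the rest of the way in from its near end.

>>> step_arm --targets '[[[0.001, 0, 0, 0], [0.002, 0, 0, 0], [0.003, 0, 0, 0], [0.004, 0, 0, 0], [0.005, 0, 0, 0]]]'

```text
time: 10.58
tool_pos: [518.8, 43.6, 54.4]
tcp_rot: [-2.061, 1.562, -2.164]
contact_force: [0.1, -0.2, -3.5]
grip_width: 49.7
```

>>> step_arm --targets '[[[0, 0, 0, 0], [0, 0, 0, 0], [0, 0, 0, 0], [0, 0, 0, 0], [0, 0, 0, 0]]]' --jaw 0.25

```text
time: 11.0
tool_pos: [519.0, 43.6, 54.7]
tcp_rot: [-1.991, 1.563, -2.094]
contact_force: [0.7, 0.5, -1.5]
grip_width: 68.5
```

```bash
python3 - <<'E'
from m import *
go(case(-77,65.5,55),case(-140,65.5,100),jaw=np.pi/2+YAW)
for n in("scene","wrist"):
    cc=cam(n);P=cloud(cc);h=cv2.cvtColor(cc["color"],cv2.COLOR_RGB2HSV);m=((h[...,0]<11)|(h[...,0]>172))&(h[...,1]>110)&(P[...,0]>380)&(P[...,0]<650)&(abs(P[...,1]-50)<60)&(P[...,2]>40)&(P[...,2]<140)
    k=np.array([tocase(p) for p in P[m]])
    for lo in range(-125,60,15):
        s=k[(k[:,0]>=lo)&(k[:,0]<lo+15)]
        if len(s)>3: print(n,lo,len(s),"ztop",np.percentile(s[:,2],90).round(1),"y",np.percentile(s[:,1],[3,97]).round(1),"xmin",s[:,0].min())
E
```

```text
t 11.0 tcp [519.   43.6  54.7] case [-72.1  65.2  54.7] grip 68.5 F [ 0.7  0.5 -1.5] x [-0.004 -0.007 -1.   ] y [ 0.102  0.995 -0.007] z [ 0.995 -0.102 -0.003] q [-0.06  0.54  1.75 -0.01  0.86 -1.52]
  to [514.2  44.4  55. ] shift [-0.0003  0.0003 -0.0049]
  to [451.5  50.9 100. ] shift [-0.0451 -0.     -0.068 ]
  turn x deg -0.0 or 180.0
scene -80 5 ztop 82.9 y [46.6 62.2] xmin -75.1
scene -65 34 ztop 82.0 y [29.5 88.3] xmin -62.6
scene -50 59 ztop 124.0 y [ 20.3 105.5] xmin -50.0
scene -35 37 ztop 78.9 y [ 71.  109.9] xmin -35.0
scene -20 22 ztop 77.0 y [81.1 90.3] xmin -20.0
scene -5 9 ztop 74.5 y [88.6 90.6] xmin -4.7
wrist -110 96 ztop 132.8 y [52.2 79.4] xmin -103.3
wrist -95 2467 ztop 82.8 y [42.5 87.3] xmin -94.7
wrist -80 269 ztop 82.0 y [42.3 88.4] xmin -80.0
wrist -65 1405 ztop 80.2 y [42.4 88.3] xmin -62.5
wrist -50 31 ztop 78.8 y [40.9 89.9] xmin -49.9
```

>>> step_arm --targets '[[[-0.012, 0, -0.001, 0], [-0.025, 0, -0.015, 0], [-0.038, 0, -0.035, 0], [-0.045, 0, -0.055, 0], [-0.045, 0, -0.07, 0]]]'

```text
time: 11.52
tool_pos: [448.9, 51.2, 101.1]
tcp_rot: [-1.801, 1.563, -1.903]
contact_force: [0.6, 0.7, 0.0]
grip_width: 69.3
```

>>> step_arm --targets '[[[0, 0, 0, 0], [0, 0, 0, 0], [0, 0, 0, 0], [0, 0, 0, 0], [0, 0, 0, 0]]]' --jaw 1.0

```text
time: 11.93
tool_pos: [449.7, 51.1, 100.9]
tcp_rot: [-1.784, 1.563, -1.887]
contact_force: [-0.3, -0.0, 0.1]
grip_width: 40.2
```

```bash
python3 - <<'E'
from m import *
go(case(-138,65.5,50),case(-112,65.5,49),case(-80,65.5,50),jaw=np.pi/2+YAW)
for n in("scene","wrist"):
    cc=cam(n);P=cloud(cc);h=cv2.cvtColor(cc["color"],cv2.COLOR_RGB2HSV);m=((h[...,0]<11)|(h[...,0]>172))&(h[...,1]>110)&(P[...,0]>380)&(P[...,0]<650)&(abs(P[...,1]-50)<60)&(P[...,2]>40)&(P[...,2]<100)
    k=np.array([tocase(p) for p in P[m]])
    if len(k)>10:print(n,len(k),np.percentile(k,[1,99],0).round(1).tolist())
E
```

```text
t 11.93 tcp [449.7  51.1 100.9] case [-141.8   65.5  100.9] grip 40.2 F [-0.3 -0.   0.1] x [-0.002 -0.007 -1.   ] y [ 0.102  0.995 -0.007] z [ 0.995 -0.102 -0.002] q [-0.05  0.37  1.89 -0.01  0.89 -1.51]
  to [453.5  50.6  50. ] shift [0.0509 0.0003 0.0039]
  to [479.3  48.   49. ] shift [0.0518 0.0004 0.0299]
  to [511.2  44.7  50. ] shift [0.0508 0.0004 0.0619]
  turn x deg -0.0 or 180.0
scene 339 [[-90.0, 42.6, 59.7], [8.1, 90.7, 84.5]]
wrist 649 [[-94.8, 41.2, 74.0], [-86.1, 88.9, 83.3]]
```

>>> step_arm --targets '[[[0.015, 0, 0, 0], [0.03, 0, 0, 0], [0.045, 0, 0, 0], [0.051, 0, 0, 0], [0.051, 0, 0, 0]]]'

```text
time: 12.45
tool_pos: [448.3, 50.7, 48.6]
tcp_rot: [-2.165, 1.562, -2.267]
contact_force: [-0.4, 0.4, 0.6]
grip_width: 1.7
```

>>> step_arm --targets '[[[0, 0, 0.007, 0], [0, 0, 0.014, 0], [0, 0, 0.02, 0], [0, 0, 0.026, 0], [0, 0, 0.032, 0]]]'

```text
time: 12.87
tool_pos: [481.4, 47.3, 48.8]
tcp_rot: [-2.047, 1.562, -2.15]
contact_force: [0.0, -1.1, -0.6]
grip_width: 0.0
```

>>> step_arm --targets '[[[0, 0, 0.004, 0], [0, 0, 0.008, 0], [0, 0, 0.012, 0], [0, 0, 0.016, 0], [0, 0, 0.02, 0]]]'

```text
time: 13.28
tool_pos: [501.3, 45.3, 48.6]
tcp_rot: [-2.121, 1.562, -2.223]
contact_force: [-1.2, 0.1, -0.2]
grip_width: 0.8
```

```bash
cat > st.py <<'E'
from m import *
def ter(names=("scene","wrist","top")):
  for n in names:
    cc=cam(n);P=cloud(cc);h=cv2.cvtColor(cc["color"],cv2.COLOR_RGB2HSV);m=((h[...,0]<11)|(h[...,0]>172))&(h[...,1]>110)&(P[...,0]>380)&(P[...,0]<680)&(abs(P[...,1]-50)<60)&(P[...,2]>40)&(P[...,2]<93)
    if m.sum()<10: continue
    k=np.array([tocase(p) for p in P[m]]);print(n,len(k),np.percentile(k,[1,99],0).round(1).tolist())
    for lo in range(-125,60,15):
        s=k[(k[:,0]>=lo)&(k[:,0]<lo+15)]
        if len(s)>8: print("  ",lo,len(s),"z50,90",np.percentile(s[:,2],[50,90]).round(1),"y",np.percentile(s[:,1],[3,97]).round(1))
E
python3 - <<'E'
from st import *
go(case(-80,65.5,50),jaw=np.pi/2+YAW);ter()
E
```

```text
t 13.28 tcp [501.3  45.3  48.6] case [-89.9  65.   48.6] grip 0.8 F [-1.2  0.1 -0.2] x [-0.005 -0.007 -1.   ] y [ 0.103  0.995 -0.008] z [ 0.995 -0.103 -0.005] q [-0.06  0.53  1.8  -0.01  0.82 -1.52]
  to [511.2  44.7  50. ] shift [-0.0014  0.0005  0.0099]
  turn x deg -0.0 or 180.0
scene 248 [[-70.8, 41.3, 66.4], [78.3, 132.5, 89.1]]
   -80 29 z50,90 [81.  82.4] y [44.7 90.6]
   -65 80 z50,90 [79.9 81.9] y [43.2 89.5]
   -50 50 z50,90 [78.1 80.9] y [65.9 89.8]
   -35 34 z50,90 [76.6 79.6] y [70.9 90.3]
   -20 20 z50,90 [76.  77.4] y [80.3 90.8]
   -5 9 z50,90 [68.3 73.7] y [88.7 90.6]
wrist 14 [[-69.8, 63.1, 79.9], [-68.1, 65.6, 82.1]]
   -80 14 z50,90 [80.7 81.7] y [63.1 65.6]
```

>>> step_arm --targets '[[[-0.001, 0, 0.003, 0], [-0.001, 0, 0.006, 0], [-0.001, 0, 0.009, 0], [-0.001, 0, 0.011, 0], [-0.001, 0, 0.013, 0]]]'

```text
time: 13.85
tool_pos: [513.9, 44.0, 50.2]
tcp_rot: [-2.182, 1.562, -2.284]
contact_force: [-7.3, 1.0, 6.7]
grip_width: 0.4
```

```bash
python3 - <<'E'
from st import *
go(case(-77,65.5,50),jaw=np.pi/2+YAW);ter()
E
```

```text
t 13.85 tcp [513.9  44.   50.2] case [-77.3  65.1  50.2] grip 0.4 F [-7.3  1.   6.7] x [-0.006 -0.007 -1.   ] y [ 0.103  0.995 -0.008] z [ 0.995 -0.103 -0.005] q [-0.06  0.54  1.76 -0.01  0.84 -1.52]
  to [514.2  44.4  50. ] shift [0.0001 0.0004 0.0003]
  turn x deg -0.0 or 180.0
scene 196 [[-63.0, 40.4, 63.0], [78.7, 133.2, 90.0]]
   -65 51 z50,90 [71.6 73.2] y [53.5 90.8]
   -50 52 z50,90 [71.2 73.8] y [61.4 90.1]
   -35 39 z50,90 [70.4 72.6] y [70.  90.2]
   -20 21 z50,90 [70.1 71.7] y [76.9 90.9]
   -5 9 z50,90 [67.7 70.8] y [87.5 89.9]
```

The stone has dropped in: its top is level at about 72 mm, which is 34 + 38. I'll retreat and check.

>>> step_arm --targets '[[[-0.001, 0, -0.01, 0], [-0.004, 0, -0.025, 0], [-0.03, 0, -0.05, 0], [-0.065, 0, -0.075, 0], [-0.1, 0, -0.1, 0]]]'

```text
time: 14.42
tool_pos: [416.0, 54.8, 148.8]
tcp_rot: [-2.114, 1.562, -2.217]
contact_force: [0.1, 0.6, 0.9]
grip_width: 0.5
```

>>> step_arm --targets '[[[-0.04, 0, 0, 6], [-0.08, 0, 0, 13], [-0.115, 0, 0, 20], [-0.14, 0, 0, 27], [-0.16, 0, 0, 34]]]' --jaw 0.67

```text
time: 14.83
tool_pos: [417.9, 55.8, 312.0]
tcp_rot: [-0.81, 1.563, -1.512]
contact_force: [1.1, 0.0, 0.2]
grip_width: 28.0
```

```bash
python3 - <<'E'
from st import *
go(case(-24,0,315),jaw=YAW);ter()
flap(cam("scene"))
s=cam("scene");cv2.imwrite("pics/s6.png",cv2.resize(s["color"][150:290,240:400],None,fx=4,fy=4,interpolation=cv2.INTER_CUBIC)[:,:,::-1])
E
```

```text
t 14.83 tcp [417.9  55.8 312. ] case [-173.9   67.   312. ] grip 28.0 F [1.1 0.  0.2] x [ 0.    -0.007 -1.   ] y [ 0.646  0.763 -0.005] z [ 0.763 -0.646  0.005] q [-0.04  0.09  1.62 -0.01  1.44 -0.91]
  to [560.2 -26.1 315. ] shift [-0.0024  0.0294  0.1616]
  turn x deg 55.6 or -124.4
scene 210 [[-63.1, 36.8, 61.1], [78.6, 130.5, 88.7]]
   -65 65 z50,90 [70.9 73.5] y [46.5 88.8]
   -50 49 z50,90 [70.8 73. ] y [61.8 90. ]
   -35 38 z50,90 [70.8 73.8] y [70.9 89.6]
   -20 24 z50,90 [70.9 74.4] y [78.9 90.3]
wrist 104 [[-66.1, 69.4, 68.5], [-52.0, 89.6, 72.9]]
   -80 17 z50,90 [69.6 71.1] y [70.1 86.2]
   -65 87 z50,90 [71.2 72.5] y [70.8 89.5]
top 205 [[-65.0, 38.2, 59.2], [27.8, 65.3, 76.7]]
   -65 27 z50,90 [71.6 74.4] y [38.3 52.5]
   -50 28 z50,90 [72.2 74.6] y [38.3 51.3]
   -35 27 z50,90 [72.3 75.2] y [38.2 52.7]
   -20 29 z50,90 [71.7 74.4] y [38.8 53.5]
   -5 36 z50,90 [71.6 74.4] y [40.1 57.9]
   10 44 z50,90 [72.6 75.1] y [39.3 64.8]
   25 12 z50,90 [72.2 74.3] y [39.9 67. ]
flap n [ 0.863 -0.09   0.497] ang 1.051 c [622.3 -11.1 158.6] tiltdir yaw 3.038
rect [[577.0999755859375, -145.3000030517578], [645.0, -152.3000030517578], [670.4000244140625, 95.5999984741211], [602.5999755859375, 102.5999984741211]] [249.2  68.3] 84.13
```

View pics/s6.png

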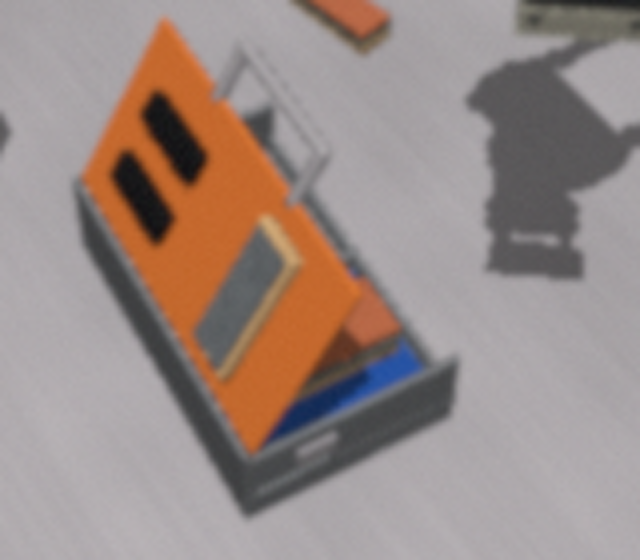

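The stone lies flat on the blue pad (about (370,320) in the crop), clear of the near wall, with the flap still at its stop. Next I pinch the bar again.

>>> step_arm --targets '[[[-0.003, 0.003, 0.016, 7], [-0.003, 0.006, 0.032, 14], [-0.003, 0.009, 0.048, 21], [-0.003, 0.012, 0.064, 28], [-0.003, 0.015, 0.08, 35]]]'

```text
time: 15.5
tool_pos: [488.0, 15.8, 309.0]
tcp_rot: [-1.186, 1.56, -2.495]
contact_force: [-0.7, 0.3, 0.7]
grip_width: 30.4
```

```bash
python3 - <<'E'
from st import *
go(case(-19.5,3,315),jaw=YAW)
E
```

```text
t 15.5 tcp [488.   15.8 309. ] case [-100.1   34.4  309. ] grip 30.4 F [-0.7  0.3  0.7] x [-0.009 -0.007 -1.   ] y [ 0.966  0.258 -0.01 ] z [ 0.258 -0.966  0.004] q [-0.12  0.23  1.46 -0.01  1.47 -0.38]
  to [565.  -23.6 315. ] shift [-0.0064  0.0641  0.058 ]
  turn x deg 20.8 or -159.2
```

>>> step_arm --targets '[[[-0.003, 0.016, 0.015, 6], [-0.005, 0.032, 0.03, 12], [-0.006, 0.048, 0.045, 18], [-0.006, 0.064, 0.058, 20.8], [-0.006, 0.064, 0.058, 20.8]]]'

```text
time: 15.92
tool_pos: [566.9, -25.3, 311.6]
tcp_rot: [-0.953, 1.557, -2.628]
contact_force: [-0.6, 0.4, -1.5]
grip_width: 30.7
```

```bash
python3 - <<'E'
from st import *
go(case(-19.5,3,300),case(-19.5,3,240),jaw=YAW)
for n in("top","scene","wrist"):
    cc=cam(n);P=cloud(cc);h=cv2.cvtColor(cc["color"],cv2.COLOR_RGB2HSV)
    k=np.array([tocase(p) for p in P[(h[...,1]<60)&(P[...,2]>242)&(P[...,2]<262)&(P[...,0]>520)&(P[...,0]<620)&(abs(P[...,1]+20)<70)]])
    if len(k)>5: print(n,len(k),np.percentile(k,[5,50,95],0).round(1).tolist())
E
```

```text
t 15.92 tcp [566.9 -25.3 311.6] case [-17.4   1.4 311.6] grip 30.7 F [-0.6  0.4 -1.5] x [-0.012 -0.007 -1.   ] y [ 0.995 -0.104 -0.011] z [-0.104 -0.995  0.008] q [-0.17  0.38  1.23 -0.01  1.54 -0.07]
  to [565.  -23.6 300. ] shift [ 0.0116 -0.0019 -0.0016]
  to [565.  -23.6 240. ] shift [ 0.0716 -0.0013 -0.0021]
  turn x deg -0.1 or 179.9
top 20 [[-23.9, -52.4, 244.6], [-20.6, -48.5, 253.0], [-11.5, -44.7, 256.9]]
scene 156 [[-21.7, -45.3, 244.5], [-16.4, 9.2, 252.6], [-11.8, 56.0, 255.1]]
wrist 1510 [[-24.3, -28.8, 248.9], [-19.5, 16.4, 252.7], [-14.7, 54.3, 254.3]]
```

Bar is confirmed at (−19.5, 249.5) in the case frame. Going down and pinching.

>>> step_arm --targets '[[[0.02, -0.001, -0.002, 0], [0.04, -0.001, -0.002, 0], [0.058, -0.001, -0.002, 0], [0.07, -0.001, -0.002, 0], [0.071, -0.001, -0.002, 0]]]'

```text
time: 16.48
tool_pos: [560.3, -20.9, 239.5]
tcp_rot: [-1.187, 1.553, -2.856]
contact_force: [-0.2, -0.9, -0.1]
grip_width: 30.2
```

>>> step_arm --targets '[[[0, 0, 0, 0], [0, 0, 0, 0], [0, 0, 0, 0], [0, 0, 0, 0], [0, 0, 0, 0]]]' --jaw 1.0

```text
time: 16.9
tool_pos: [561.1, -20.9, 240.2]
tcp_rot: [-1.137, 1.555, -2.805]
contact_force: [4.0, -0.0, -1.1]
grip_width: 9.1
```

```bash
cat > arc.py <<'E'
from h import *
import sys
go()
p,M,o=tool();b=tocase(p)[[0,2]].astype(float); T0=float(sys.argv[1]); T1=float(sys.argv[2]);n=int(sys.argv[3])
f=lambda a:np.array([76-192*np.cos(a),83+192*np.sin(a)])
print("offset tcp-bar",b-f(T0))
for a in np.linspace(T0,T1,n+1)[1:]:
    d=f(a)-f(T0);w=np.r_[d[0]*EX,d[1]]; print(round(a,3),(w@M/1000).round(4),d.round(1))
E
python3 arc.py 1.05 0 15
```

```text
t 16.9 tcp [561.1 -20.9 240.2] case [-23.7   5.2 240.2] grip 9.1 F [ 4.  -0.  -1.1] x [-0.015 -0.005 -1.   ] y [ 0.995 -0.098 -0.014] z [-0.098 -0.995  0.007] q [-0.17  0.41  1.39 -0.01  1.36 -0.07]
offset tcp-bar [-4.1663588  -9.34525931]
0.98 [ 0.0073 -0.0113 -0.0001] [-11.4  -7.1]
0.91 [ 0.0153 -0.0221 -0.0002] [-22.3 -15. ]
0.84 [ 0.024  -0.0323 -0.0003] [-32.6 -23.6]
0.77 [ 0.0335 -0.0418 -0.0004] [-42.3 -32.9]
0.7 [ 0.0436 -0.0507 -0.0005] [-51.3 -42.9]
0.63 [ 0.0543 -0.0588 -0.0006] [-59.6 -53.4]
0.56 [ 0.0655 -0.0662 -0.0007] [-67.1 -64.6]
0.49 [ 0.0772 -0.0728 -0.0008] [-73.9 -76.2]
0.42 [ 0.0894 -0.0785 -0.0009] [-79.8 -88.3]
0.35 [ 0.1019 -0.0834 -0.001 ] [ -84.8 -100.7]
0.28 [ 0.1147 -0.0873 -0.0011] [ -89.  -113.5]
0.21 [ 0.1278 -0.0904 -0.0012] [ -92.2 -126.5]
0.14 [ 0.1411 -0.0926 -0.0013] [ -94.6 -139.8]
0.07 [ 0.1545 -0.0938 -0.0014] [ -96.  -153.1]
0.0 [ 0.1679 -0.0941 -0.0015] [ -96.5 -166.5]
```

>>> step_arm --targets '[[[0.0075, -0.0095, 0, 0], [0.0155, -0.0195, 0, 0], [0.024, -0.029, 0, 0], [0.0335, -0.0385, 0, 0], [0.0436, -0.0475, 0, 0]]]'

```text
time: 17.32
tool_pos: [513.8, -16.0, 198.4]
tcp_rot: [-1.071, 1.559, -2.74]
contact_force: [3.9, 2.4, 0.4]
grip_width: 8.8
```

```bash
python3 - <<'E'
from h import *
p,M,o=tool();b=tocase(p);print(b,"ang est z",np.arcsin((b[2]+9.3-83)/192),"x",np.arccos((76-b[0])/192))
E
python3 arc.py 0.71 0 10
```

```text
[-71.2   5.3 198.4] ang est z 0.7068992710926792 x 0.6971631336422324
t 17.32 tcp [513.8 -16.  198.4] case [-71.2   5.3 198.4] grip 8.8 F [3.9 2.4 0.4] x [-0.011 -0.005 -1.   ] y [ 0.995 -0.097 -0.01 ] z [-0.097 -0.995  0.006] q [-0.18  0.35  1.59 -0.01  1.21 -0.08]
offset tcp-bar [-1.59451981 -9.75208404]
0.639 [ 0.0107 -0.0084 -0.0001] [ -8.5 -10.6]
0.568 [ 0.022  -0.016  -0.0002] [-16.2 -21.9]
0.497 [ 0.0338 -0.0228 -0.0003] [-23.2 -33.6]
0.426 [ 0.0461 -0.0288 -0.0004] [-29.2 -45.8]
0.355 [ 0.0588 -0.0338 -0.0005] [-34.4 -58.4]
0.284 [ 0.0718 -0.038  -0.0006] [-38.7 -71.4]
0.213 [ 0.085  -0.0412 -0.0007] [-42.1 -84.6]
0.142 [ 0.0984 -0.0434 -0.0008] [-44.5 -98. ]
0.071 [ 0.112  -0.0447 -0.0008] [ -45.9 -111.5]
0.0 [ 0.1256 -0.0451 -0.0009] [ -46.4 -125.2]
```

>>> step_arm --targets '[[[0.0107, -0.0078, 0, 0], [0.022, -0.0152, 0, 0], [0.0338, -0.0218, 0, 0], [0.0461, -0.0276, 0, 0], [0.0588, -0.0326, 0, 0]]]'

```text
time: 17.73
tool_pos: [481.3, -12.6, 140.7]
tcp_rot: [-0.996, 1.562, -2.665]
contact_force: [3.1, 2.5, 2.4]
grip_width: 9.2
```

```bash
python3 - <<'E'
from h import *
p,M,o=tool();b=tocase(p);print(b,"ang est z",np.arcsin((b[2]+9.7-83)/192))
E
python3 arc.py 0.35 -0.01 5
```

```text
[-103.9    5.4  140.7] ang est z 0.3586833360458871
t 17.73 tcp [481.3 -12.6 140.7] case [-103.9    5.4  140.7] grip 9.2 F [3.1 2.5 2.4] x [-0.008 -0.004 -1.   ] y [ 0.995 -0.098 -0.007] z [-0.098 -0.995  0.005] q [-0.18  0.36  1.76 -0.01  1.03 -0.08]
offset tcp-bar [ 0.45956087 -8.13637903]
0.278 [ 0.0132 -0.0042 -0.0001] [ -4.3 -13.1]
0.206 [ 0.0266 -0.0074 -0.0002] [ -7.6 -26.6]
0.134 [ 0.0403 -0.0096 -0.0002] [ -9.9 -40.2]
0.062 [ 0.054  -0.0109 -0.0003] [-11.3 -53.9]
-0.01 [ 0.0678 -0.0111 -0.0004] [-11.6 -67.8]
```

>>> step_arm --targets '[[[0.0135, -0.0045, 0, 0], [0.027, -0.008, 0, 0], [0.0405, -0.0102, 0, 0], [0.054, -0.0115, 0, 0], [0.0665, -0.0118, 0, 0]]]'

```text
time: 18.15
tool_pos: [469.4, -11.4, 74.5]
tcp_rot: [-0.958, 1.564, -2.627]
contact_force: [1.0, 3.2, 1.4]
grip_width: 8.8
```

>>> step_arm --targets '[[[0.001, 0, 0, 0], [0.002, 0, 0, 0], [0.003, 0, 0, 0], [0.003, 0, 0, 0], [0.003, 0, 0, 0]]]'

```text
time: 18.57
tool_pos: [469.4, -11.4, 72.6]
tcp_rot: [-0.922, 1.564, -2.591]
contact_force: [-2.4, 1.3, 6.0]
grip_width: 8.7
```

```bash
python3 - <<'E'
from st import *
go()
flap(cam("scene"));flap(cam("top"))
E
```

```text
t 18.57 tcp [469.4 -11.4  72.6] case [-115.8    5.4   72.6] grip 8.7 F [-2.4  1.3  6. ] x [-0.006 -0.004 -1.   ] y [ 0.995 -0.098 -0.005] z [-0.098 -0.995  0.004] q [-0.18  0.44  1.87 -0.01  0.84 -0.08]
flap n [-0.004  0.002  1.   ] ang 0.004 c [592.9 -19.7  85.4] tiltdir yaw -0.427
rect [[509.29998779296875, -137.89999389648438], [641.5, -150.89999389648438], [665.2999877929688, 92.0999984741211], [533.0999755859375, 105.0999984741211]] [244.1 132.9] 84.4
flap n [0.001 0.    1.   ] ang 0.001 c [604.8 -69.1  86.3] tiltdir yaw -2.806
rect [[498.70001220703125, -148.6999969482422], [643.7999877929688, -163.6999969482422], [670.0999755859375, 90.9000015258789], [525.0, 105.9000015258789]] [256.  145.9] 84.11
```

>>> step_arm --targets '[[[0, 0, 0, 0], [0, 0, 0, 0], [0, 0, 0, 0], [0, 0, 0, 0], [0, 0, 0, 0]]]' --jaw 0.67

```text
time: 19.08
tool_pos: [469.4, -11.4, 72.5]
tcp_rot: [-0.921, 1.564, -2.59]
contact_force: [0.5, -0.0, 0.4]
grip_width: 29.4
```

>>> step_arm --targets '[[[-0.012, 0, 0, 0], [-0.03, 0, 0, 0], [-0.06, -0.001, 0, 0], [-0.095, -0.002, 0, 0], [-0.13, -0.003, 0, 0]]]'

```text
time: 19.5
tool_pos: [466.5, -10.6, 203.6]
tcp_rot: [-1.061, 1.562, -2.729]
contact_force: [1.7, 0.3, -0.7]
grip_width: 30.3
```

>>> step_arm --targets '[[[-0.01, -0.01, 0.02, 0], [-0.01, -0.02, 0.06, 0], [-0.01, -0.04, 0.1, 0], [-0.01, -0.05, 0.13, 0], [-0.01, -0.05, 0.14, 0]]]'

```text
time: 19.92
tool_pos: [400.9, -147.9, 214.7]
tcp_rot: [-0.981, 1.561, -2.653]
contact_force: [0.3, -0.5, 2.3]
grip_width: 30.1
```

```bash
python3 - <<'E'
from st import *
go()
s=cam("scene");save(s,"s9");flap(s);t=cam("top");flap(t);print("flap c case");ter()
stone(t)
E
```

```text
t 19.92 tcp [ 400.9 -147.9  214.7] case [-170.  -137.4  214.7] grip 30.1 F [ 0.3 -0.5  2.3] x [-0.009 -0.005 -1.   ] y [ 0.995 -0.101 -0.008] z [-0.101 -0.995  0.005] q [-0.53  0.18  1.79 -0.01  1.18 -0.42]
flap n [-0.     0.001  1.   ] ang 0.001 c [592.5 -19.2  85.4] tiltdir yaw -1.063
rect [[506.8999938964844, -138.6999969482422], [640.2000122070312, -153.0], [666.2999877929688, 90.80000305175781], [533.0, 105.0999984741211]] [245.2 134.1] 83.88
flap n [-0.     0.002  1.   ] ang 0.002 c [590.5 -12.2  86.3] tiltdir yaw -1.426
rect [[497.3999938964844, -147.6999969482422], [643.0999755859375, -163.60000610351562], [670.9000244140625, 90.69999694824219], [525.2000122070312, 106.69999694824219]] [255.8 146.5] 83.76
flap c case
scene 86 [[-74.2, 20.4, 78.1], [77.3, 135.1, 88.8]]
   -80 25 z50,90 [85.3 86.7] y [ 19.8 127.8]
wrist 14 [[-76.1, 12.0, 81.7], [79.2, 36.1, 84.9]]
   -80 10 z50,90 [83.2 84.7] y [12.8 26.1]
top 19 [[-76.2, 19.7, 80.0], [78.1, 132.9, 88.3]]
   -80 12 z50,90 [84.  86.5] y [20.1 81.1]
terra [460. 226.] ztop 28.4 rect [ 433.9 -490.5] [33.8 88.8] 57.3 ray [ 433.9 -489.3] [35.6 89.3] 56.6
terra [391. 259.] ztop 28.3 rect [ 349.1 -276.1] [34.6 40.8] 9.3 ray [ 349.2 -276.2] [34.5 42.1] 8.8
```

View pics/s9.png

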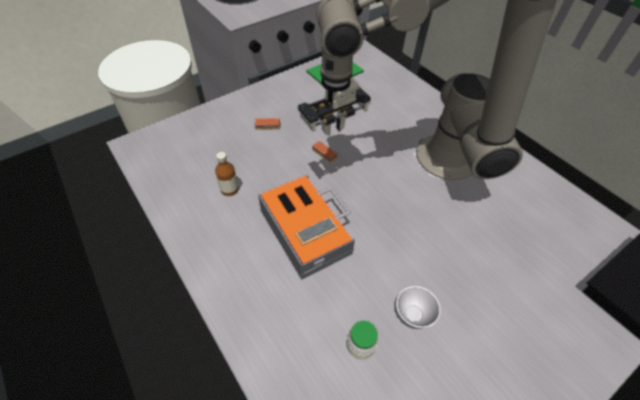

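The flap is level (about 0.001 rad) around (305,222). The bottle (227,175), bowl (418,307), tub (363,338) and small blocks are where they started, and the arm is clear. Handing in.

```bash
python3 -c "
from plant import bot
print(bot.close_job())"
```

```text
the job is handed in; nothing more can be done
None
```

The job is done and handed in at about 20 s of the 70 s allowed. I lifted the flap to its stop, put the whetstone on the blue pad, let go of it, and swung the flap fully down.

**How the stone went in:** The moves can't tilt the tool, so I couldn't lean the gripper back as the text advises. I set the stone down with its far end on the pad and its near end on the low wall. Then I pushed its near end with the closed fingers until it slid off the wall and dropped about 10 mm onto the pad.

**Last checks:**
- **Stone:** Before I closed the flap, its top read about 71–74 mm along its length in all three cameras; 72 mm was expected. It was roughly centred in the pocket and clear of the near wall.
- **Flap:** It read about 1.05 rad at its stop and 0.001–0.002 rad after release.
- **Forces:** The tool read at most about 10 N in any reading.
- **Other things:** The bowl, bottle, tub and small blocks look unmoved in the last picture.
- **Not checked:** With the flap closed, I couldn't see the stone or the brick. I never measured the brick, but the gripper never entered its pocket.

No check failed. The top and scene cameras disagreed by about 4–7 mm on the stone's starting position, and the wrist camera settled it close to the top camera's value.

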